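Rake the heaped pine blocks into one layer in the drying tray

TASK

The pine blocks in the drying tray are heaped at its far end, one on top of another, and the near end is empty. Pick up the small rake and rake the top block off the heap toward the empty end, so that all three blocks lie flat on the tray's floor in one even layer; touch the blocks with the rake only, not with the gripper. Then stand the rake on the bench again, on its tines and foot, and let go.

Things in the scene. Friction and masses are not known exactly. Their poses are not given: they have to be found in the camera images.
- rake: small rake, 210 x 84 x 58 mm, 160 g, standing on five steel tines and a wooden rear foot. Origin on the bench under mid-handle (centre of mass); x along the handle to the tines, z up. Level wooden handle 20 mm wide and high, centre line at z = 48 mm, x = -105 to +100. Tines 6 mm thick at x = +100, in a row 78 mm wide along y, reaching from z = 42 down to z = 0; foot at x = -95.
- block_far: pine block, 45 x 100 x 18 mm (own x, y, z), origin at the centre of its underside, z up. Loose, on the tray's floor at its far end, under block_top. Its -x points along the tray to the empty near end. The tray (grey floor, dark wooden walls, fixed) is inside 170 mm long, 114 wide; floor 10, wall tops 26 mm above the bench; far wall starts 4 mm past this block's +x side.
- block_mid: pine block, 45 x 100 x 18 mm (own x, y, z), origin at the centre of its underside, z up. Loose; at the start it lies on the tray's floor beside block_far, 2 mm from it on its -x side, the same way round; between its -x side and the near wall the floor is empty for 74 mm.
- block_top: pine block, 45 x 100 x 18 mm (own x, y, z), origin at the centre of its underside, z up. Loose, 40 g; it lies on block_far, underside 28 and top 46 mm above the bench, within 6 mm and 0.08 rad of exactly over it. Pulled along -x over block_mid, it drops onto the empty floor.
Mind the look-alikes: they are no part of the job. What is shaped like the rake but pink is not meant.

How it is judged (in metres and radians):
On the way, in this order (a step that is already met when the one before it is completed fails the run):
1. the rake is lifted clear of the bench (height (world z) of rake above 0.035 m), for 0.2 s.
2. the top block lies flat on the tray's floor with the others while the rake is still held up off the bench (((height (world z) of block_far between 0.006 and 0.016 m and angle between block_far's own z axis and vertical below 0.18 rad) or (height (world z) of block_far between 0.024 and 0.034 m and angle between block_far's own z axis and vertical above 2.96 rad)) and ((height (world z) of block_mid between 0.006 and 0.016 m and angle between block_mid's own z axis and vertical below 0.18 rad) or (height (world z) of block_mid between 0.024 and 0.034 m and angle between block_mid's own z axis and vertical above 2.96 rad)) and ((height (world z) of block_top between 0.006 and 0.016 m and angle between block_top's own z axis and vertical below 0.18 rad) or (height (world z) of block_top between 0.024 and 0.034 m and angle between block_top's own z axis and vertical above 2.96 rad)) and horizontal distance between block_far and block_mid below 0.145 m and horizontal distance between each of block_far, block_mid and block_top below 0.145 m and height (world z) of rake above 0.014 m), for 0.2 s.
At the end, for the whole second after the job is handed in: All three blocks lie at rest flat on the tray's floor (within 10 degrees; height within -4 to +6 mm of lying on it; either face up), side by side with centres less than 145 mm apart; the rake stands at rest on the bench on its tines and foot (within 8 mm of height and 8 degrees), released (((height (world z) of block_far between 0.006 and 0.016 m and angle between block_far's own z axis and vertical below 0.18 rad) or (height (world z) of block_far between 0.024 and 0.034 m and angle between block_far's own z axis and vertical above 2.96 rad)) and ((height (world z) of block_mid between 0.006 and 0.016 m and angle between block_mid's own z axis and vertical below 0.18 rad) or (height (world z) of block_mid between 0.024 and 0.034 m and angle between block_mid's own z axis and vertical above 2.96 rad)) and ((height (world z) of block_top between 0.006 and 0.016 m and angle between block_top's own z axis and vertical below 0.18 rad) or (height (world z) of block_top between 0.024 and 0.034 m and angle between block_top's own z axis and vertical above 2.96 rad)) and horizontal distance between block_far and block_mid below 0.145 m and horizontal distance between each of block_far, block_mid and block_top below 0.145 m and linear speed of each of block_far, block_mid, block_top, rake below 0.02 m/s and height (world z) of rake below 0.008 m and angle between rake's own z axis and vertical below 0.15 rad and contact force between the fingers and rake below 0.05 N); the robot touches nothing.
It fails at once if the gripper or arm touches a block (contact force between any of the fingers, the arm and block_far above 1 N or contact force between any of the fingers, the arm and block_mid above 1 N or contact force between any of the fingers, the arm and block_top above 1 N).
It also fails if it takes over 48 s, if anything falls off the work surface, if the arm or the gripper's body presses on something with over 40 N, if the wrist force passes 120 N, or if a joint passes its speed limit or range.

ROBOT

A 7-joint arm with a two-finger parallel gripper is mounted at the origin on a cart in front of the work surface, level with it; the furniture and walls round the work are solid. World frame = base frame: x ahead of the robot, y to its left, z up, the work surface at z = 0. Lengths are in mm, angles in rad, forces in N, time in s.
With the tool pointing down it reaches from about 400 to 875 mm from the base axis. Payload 4.4 kg.
Tool frame: the origin (TCP) lies on the centre line of the jaws, within the pads' length; the fingertips stand 25 mm ahead of it and the grasp point (between the pads) lies 6 mm ahead of it (ctrl.finger_overhang is the distance from the TCP to the fingertips, in mm); z points along the fingers, y is the line along which they close (so a half turn about z gives the same grasp; the last joint's range is limited). The gripper opens to 85 mm and grips with 20 to 120 N. Pads are 22 mm wide; open, the fingers measure 114 mm over their backs; the gripper's body (76 mm by 85 mm) begins 54 mm behind the grasp point. The pads swing forward as they close: fully open they stand 13 mm farther back than shut.
Start: joints at [-1.182, 0.628, 0.038, 1.517, -0.027, 0.996, -0.02], TCP at [285.514, 583.951, 256.313] pointing down, gripper open.
Joint ranges: [-3.06, 3.06], [-0.37, 2.12], [-1.25, 1.32], [0.18, 2.47], [-1.1, 4.24], [0.23, 1.98], [-2.94, 2.94]. Speed limits (rad/s): [2.57, 2.57, 3.14, 3.14, 3.14, 3.14, 3.14].

INTERFACE

Orientations are given as [roll, pitch, yaw] about the fixed x, y, z axes, in that order (R = Rz(yaw) Ry(pitch) Rx(roll)).
In Python, from cell import ctrl gives the robot as it stands. The module is installed in compiled form; this text tells all that it offers.
- The arm moves only by the tool play_rows, never from a script. Its argument "targets" is a list of rows, each a list of 5 numbers: the closure, from 0 (fully open) to 1 (shut), then the shift along the tool's x, y, z in cm, then the turn about the tool's z in degrees. In form: [[gripper, dx, dy, dz, spin], ...]. A call has 1 to 10 rows; each row is the pose to reach, as a shift and turn from the pose commanded when the call began, along the tool's axes at that moment; what a row does not reach only later rows make up. A row lasts 1/10 s, in which the tool goes at most 50 mm and 8.59 degrees, less where a joint would pass 70% of its speed; a pose out of reach is approached as far as the arm can. A call with a gripper value outside its range is refused whole. The fingers move at their own pace and stop on an object; the grip force is fixed at half the most. Time passes only in rows, so rows that repeat a pose let the fingers close. It gives the time, the measured TCP pose, the force, the opening and the grip force at its end, in the units of the state.
- ctrl.read_state(): the state, without advancing time (a new reading comes with each control period).
- ctrl.get_image(name): name is "side" or "top" or "wrist"; returns (picture, depth): 480x640x3 uint8, red, green, blue; 480x640 float32, mm along the optical axis (not along the pixel's ray), 0 where there is no reading.
- ctrl.calibration(name): a dict with "vfov" (degrees; the focal length in pixels is half the picture's height over the tangent of half this angle, whatever the lens; pixels are square), "cx", "cy" (the principal point, pixels), "k1" (the pictures are not rectified: a ray, as slopes to the right and down, at radius r is drawn at 1 + k1 r^2 times it, then the intrinsics apply), "extrinsics" (4x4, takes a point from camera to world coordinates); the wrist camera has in their place "mount" (4x4, takes a point from camera to tool coordinates, whose origin is the TCP and whose axes are the flange's). Camera axes: x right, y down, z forward; pixel columns grow to the right and rows downward; lengths in mm; the calibration is good to about 2 mm. A picture is of the moment at which its call begins: read the wrist's pose just before it. calibration takes no time and is no camera call.
- ctrl.finish_job(): hands the job in; it is judged then, once.
Trained networks look in the newest picture that a camera, given by its name, has taken for a name from the list of things; names that differ only in an ending like _2 or _b are one class to them, and where a whole thing is asked for, a point or a joint stands for the part that bears it (a point fixed in the world has none). Each returns a list of dicts, best first, with "confidence" (0 to 1); they miss things now and then, are a little off and sometimes report something else, mostly with a low value. They report only what shows in the picture. A call takes as long as a camera call. They do not tell look-alikes from the thing itself.
- ctrl.search_frame(camera, name): "bbox" ([left, top, right, bottom] in pixels, round what is visible of it).
- ctrl.trace(camera, name): "pixels" (480x640 bool, what is visible of it) and "bbox" ([left, top, right, bottom] in pixels, round what is visible of it).
The state is a dict: "clock": time; "qpos": joint angles; "qd": joint speeds; "tau": joint torques, N m; "eef_pos": TCP position; "tool_rot": TCP orientation; "force": force on the tool from outside, world axes, zero at the start; "torque": the same for the moment, N m; "width": finger opening in mm; "gripper_force": force on a finger pad.
Only numpy, scipy, OpenCV 4.12 (cv2) and the standard library are available. Lean on these libraries where they do the work, as an engineer would, in place of code of your own. Each camera call takes 0.05 s, during which the arm holds its last target. There are 200 camera calls.

## Working session

There is one attempt and no reset: what is moved stays moved. The work goes in short steps, Python scripts to look and compute and a tool call to move; the robot and the scene stay as the last step left them, time stands still between calls to the robot, and variables do not carry over. Pictures are saved under pics/ and viewed, at most 10 in all, crops included, and the job is handed in when it is done.

Besides the shell and the picture viewer there is one more tool, called after ">>>" as a command line: name --pt "numbers of a row" for each row, then --argument value for the rest. play_rows: Moves the arm, as the interface text tells. Its arguments: {"type":"object","properties":{"targets":{"type":"array"}},"required":["targets"]}

```bash
mkdir -p pics
cat > h.py <<'E'
import numpy as np, cv2
from cell import ctrl
from scipy.spatial.transform import Rotation as R
def pose():
    s=ctrl.read_state(); T=np.eye(4); T[:3,3]=s['eef_pos']; T[:3,:3]=R.from_euler('xyz',s['tool_rot']).as_matrix(); return T
def ext(name,T=None):
    c=ctrl.calibration(name); return np.array(c['extrinsics']) if 'extrinsics' in c else T@np.array(c['mount'])
def K(name):
    c=ctrl.calibration(name); f=240/np.tan(np.radians(c['vfov'])/2); return np.array([[f,0,c['cx']],[0,f,c['cy']],[0,0,1]]),np.array([c['k1'],0,0,0,0.])
def cloud(name,d,T=None):
    k,D=K(name); v,u=np.mgrid[:480,:640]
    p=np.stack([u,v],-1).reshape(-1,1,2).astype(float)
    r=cv2.undistortPoints(p,k,D).reshape(480,640,2)
    P=np.dstack([r*d[...,None],d]); E=ext(name,T)
    return P@E[:3,:3].T+E[:3,3]
E
cat > a.py <<'E'
from h import *
s=ctrl.read_state(); print(s['clock'],s['eef_pos'],s['tool_rot'],s['width'])
for n in ['side','top']:
    im,d=ctrl.get_image(n); cv2.imwrite(f'pics/{n}0.png',im[...,::-1]); W=cloud(n,d)
    np.savez(f'{n}0.npz',im=im,W=W,d=d); print(n,np.round(ext(n)[:3,3]))
    for t in ['rake','block_far','block_mid','block_top']:
        for o in ctrl.trace(n,t):
            m=o['pixels']&(d>0); print(t,round(o['confidence'],2),np.round(o['bbox']),m.sum(), np.round(np.median(W[m],0)), np.round(np.percentile(W[m],2,0)),np.round(np.percentile(W[m],98,0)),im[m].mean(0).round())
E
python3 a.py
```

```text
0.0 [285.24157989 583.43886988 255.39769575] [-3.13972061e+00  9.96275946e-07  2.68681809e+00] 85.51562688983893
side [368. 503. 605.]
rake 0.84 [239. 161. 353. 218.] 2043 [ 585. -246.   53.] [ 470. -305.    1.] [ 679. -225.   61.] [65. 44. 28.]
rake 0.72 [388. 190. 448. 298.] 1779 [ 357. -163.   57.] [ 303. -260.    2.] [379. -48.  61.] [113.  62.  71.]
block_far 0.77 [191. 297. 218. 308.] 131 [649.  38.  26.] [628.  34.  19.] [667.  43.  30.] [76. 61. 43.]
block_mid 0.58 [212. 264. 272. 322.] 1776 [592.   5.  29.] [567. -48.  15.] [620.  49.  31.] [129. 105.  76.]
block_top 0.72 [191. 246. 246. 301.] 1688 [635.  -4.  47.] [609. -55.  33.] [665.  39.  49.] [128. 104.  75.]
top [ 317. -118.  887.]
rake 0.94 [374. 168. 417. 281.] 1581 [ 595. -248.   57.] [ 470. -297.   14.] [ 676. -226.   61.] [81. 59. 39.]
rake 0.81 [276. 325. 399. 373.] 1716 [ 354. -174.   57.] [ 309. -255.    1.] [377. -54.  60.] [127.  81.  88.]
block_far 0.49 [237. 194. 254. 200.] 53 [624.  27.  27.] [621.  10.  19.] [629.  43.  34.] [87. 73. 54.]
block_far 0.48 [229. 197. 288. 228.] 1251 [591.  -1.  28.] [566. -49.  13.] [619.  47.  31.] [125. 107.  80.]
block_mid 0.8 [230. 202. 289. 228.] 1212 [591.  -2.  28.] [567. -49.  17.] [619.  45.  31.] [127. 108.  81.]
block_top 0.68 [237. 173. 292. 209.] 1257 [636. -12.  46.] [609. -59.  33.] [667.  36.  49.] [125. 106.  79.]
```

```bash
cat > b.py <<'E'
from h import *
a=np.load('side0.npz')['im']; b=np.load('top0.npz')['im']
cv2.imwrite('pics/two0.png',cv2.resize(np.vstack([a[130:350,130:530],b[140:400,150:550]])[...,::-1],None,fx=1.25,fy=1.25,interpolation=cv2.INTER_CUBIC))
for n in ['side','top']:
    z=np.load(n+'0.npz');W=z['W'].reshape(-1,3);im=z['im'].reshape(-1,3)
    def rect(lo,hi,zl,zh,nm):
        m=(W[:,:2]>lo).all(1)&(W[:,:2]<hi).all(1)&(W[:,2]>zl)&(W[:,2]<zh)
        r=cv2.minAreaRect(W[m][:,:2].astype(np.float32)); p=W[m]; c=p[:,:2].mean(0); ev=np.linalg.svd(p[:,:2]-c,full_matrices=False)[2][0]
        print(n,nm,m.sum(),np.round(r[0]),np.round(r[1]),round(r[2],1),'pca',c.round(),ev.round(3),'z',np.median(p[:,2]).round(1))
    rect((440,-330),(720,-200),52,70,'rakehandle'); rect((440,-330),(720,-200),25,45,'rakelow'); rect((440,-330),(720,-200),6,38,'rake vlow')
    rect((590,-90),(690,70),43,60,'top'); rect((540,-90),(690,70),24,34,'mid'); rect((440,-90),(690,90),6,14,'floor')
E
python3 b.py
```

```text
side rakehandle 1082 [ 572. -253.] [ 85. 213.] 84.0 pca [ 582. -250.] [-0.993  0.121] z 57.6
side rakelow 261 [ 592. -251.] [ 92. 248.] 84.2 pca [ 574. -241.] [-0.999  0.05 ] z 41.6
side rake vlow 241 [ 596. -263.] [251.  79.] 3.0 pca [ 583. -243.] [-0.998  0.069] z 20.5
side top 1424 [639. -12.] [102.  46.] 75.2 pca [638.  -9.] [0.249 0.969] z 46.9
side mid 2506 [603.  -6.] [133. 147.] 80.7 pca [602.   9.] [0.411 0.912] z 28.3
side floor 2917 [584.  -1.] [131. 190.] 80.1 pca [543.  10.] [0.645 0.764] z 11.1
top rakehandle 1387 [ 578. -235.] [ 83. 214.] 73.5 pca [ 585. -251.] [-0.991  0.13 ] z 57.4
top rakelow 48 [ 573. -265.] [209.  81.] 1.9 pca [ 630. -254.] [-0.989  0.149] z 40.4
top rake vlow 80 [ 574. -267.] [206.  89.] 4.5 pca [ 619. -258.] [-0.991  0.131] z 17.9
top top 1123 [639. -11.] [101.  45.] 74.8 pca [638. -11.] [-0.256 -0.967] z 46.2
top mid 1844 [602.  -4.] [130. 147.] 79.8 pca [603.  -3.] [ 0.031 -1.   ] z 27.4
top floor 2379 [578.  -1.] [129. 180.] 79.9 pca [543.   3.] [-0.447  0.894] z 10.2
```

View pics/two0.png

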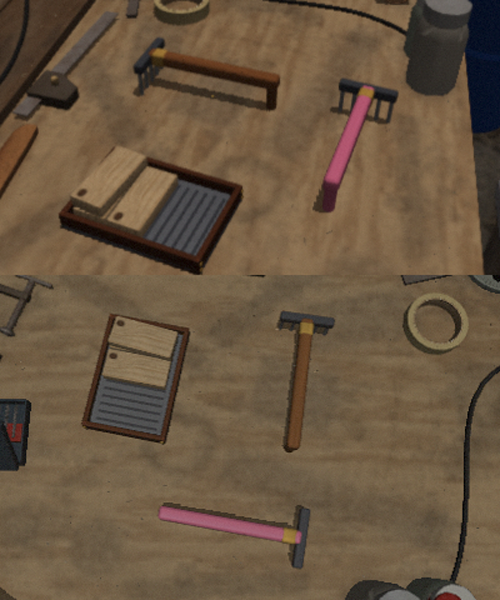

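The two candidates are the brown-handled rake, at top crop (305,380), and the pink one, at (230,525). The brown wooden one fits the description. I'll confirm it in a crop and fit its axis and the tray's axis.

```bash
cat > c.py <<'E'
from h import *
im=np.load('top0.npz')['im']; cv2.imwrite('pics/rake.png',cv2.resize(im[155:295,350:440][...,::-1],None,fx=4,fy=4,interpolation=cv2.INTER_CUBIC))
for n in ['side','top']:
    z=np.load(n+'0.npz');W=z['W'].reshape(-1,3)
    m=(W[:,0]>480)&(W[:,0]<650)&(W[:,1]>-285)&(W[:,1]<-200)&(W[:,2]>54)&(W[:,2]<62)
    p=W[m]; k=np.polyfit(p[:,0],p[:,1],1); k=np.polyfit(p[:,0],p[:,1],1,w=1*(abs(np.polyval(k,p[:,0])-p[:,1])<14))
    q=W[(W[:,0]>440)&(W[:,0]<720)&(W[:,1]>-330)&(W[:,1]<-190)&(W[:,2]>45)&(W[:,2]<66)]
    d=np.array([1,k[0]])/np.hypot(1,k[0]); s=q[:,:2]@d
    print(n,'slope',k.round(3),'yaw',np.degrees(np.arctan(k[0])).round(1),'s',np.percentile(s,[0.5,99.5]).round(1),'z',np.median(p[:,2]).round(1))
    for e in np.percentile(s,[.5,99.5]): # point on line at s
        x=(e/np.hypot(1,k[0])*(1+k[0]**2)-k[0]*k[1])/(1+k[0]**2); print('end',x.round(1),np.polyval(k,x).round(1))
    # tray frame: walls z 20..30
    yaw=np.radians(-10.); 
    t=W[(W[:,0]>440)&(W[:,0]<720)&(abs(W[:,1])<110)&(W[:,2]>8)&(W[:,2]<13)]
    r=cv2.minAreaRect(t[:,:2].astype(np.float32)); 
    w=W[(W[:,0]>440)&(W[:,0]<720)&(abs(W[:,1])<110)&(W[:,2]>22)&(W[:,2]<30)]; r2=cv2.minAreaRect(w[:,:2].astype(np.float32)); print('walls',r2)
E
python3 c.py
```

```text
side slope [-1.26000e-01 -1.77226e+02] yaw -7.2 s [494.1 704.1] z 58.5
end 468.1 -236.4
end 676.5 -262.7
walls ((582.7750244140625, -1.9471359252929688), (132.51300048828125, 188.92788696289062), 79.69569396972656)
top slope [-1.28000e-01 -1.75932e+02] yaw -7.3 s [493.6 704. ] z 57.7
end 467.4 -235.9
end 676.0 -262.7
walls ((582.3142700195312, -0.8959884643554688), (130.75257873535156, 187.4095001220703), 79.83072662353516)
```

View pics/rake.png

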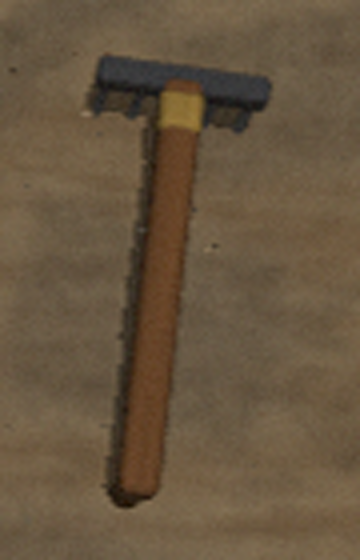

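The crop confirms it: brown handle, gold ferrule at (180,108) and dark tine head at (185,80), so this is the rake meant. Its origin is at about (572,-249.5) with yaw -7.25°.

```bash
cat >> h.py <<'E'
def to(x,y,z,yaw=None):
    T=pose(); d=T[:3,:3].T@(np.array([x,y,z])-T[:3,3])/10
    y0=np.arctan2(T[1,0],T[0,0]); s=0 if yaw is None else -np.degrees((yaw-y0+np.pi)%(2*np.pi)-np.pi)
    print('at',T[:3,3].round(1),'yaw',round(y0,3),'-> cm',d.round(2),'spin',round(s,1)); return d,s
E
python3 -c "
from h import *
to(572,-249.5,150,3.015)"
```

```text
at [285.5 583.9 256.3] yaw 2.687 -> cm [-62.35 -62.28  10.63] spin -18.8
```

>>> play_rows --pt "0 -5 -5 0 -2" --pt "0 -10 -10 0 -5" --pt "0 -15 -15 0 -8" --pt "0 -20 -20 0 -11" --pt "0 -25 -25 0 -14" --pt "0 -30 -30 0 -18.8" --pt "0 -35 -35 0 -18.8" --pt "0 -35 -35 0 -18.8" --pt "0 -35 -35 0 -18.8" --pt "0 -35 -35 0 -18.8"

```text
clock: 1.5
eef_pos: [446.8, 113.3, 256.7]
tool_rot: [3.142, 0.001, 3.014]
force: [1.1, 0.8, 1.1]
width: 85.5
gripper_force: 0.0
```

```bash
python3 -c "
from h import *
to(572,-249.5,150,3.015)"
```

```text
at [446.8 113.3 256.7] yaw 3.014 -> cm [-17.03 -34.39  10.68] spin -0.1
```

>>> play_rows --pt "0 -2 -4 1 0" --pt "0 -4 -8 2 0" --pt "0 -6 -12 4 0" --pt "0 -8 -16 5 0" --pt "0 -10 -20 6 0" --pt "0 -12 -24 7 0" --pt "0 -14 -28 8 0" --pt "0 -17 -34.4 10.7 0" --pt "0 -17 -34.4 10.7 0" --pt "0 -17 -34.4 10.7 0"

```text
clock: 2.5
eef_pos: [570.5, -252.3, 147.6]
tool_rot: [-3.139, -0.001, 3.008]
force: [-0.1, 0.3, -0.4]
width: 85.2
gripper_force: 0.0
```

```bash
cat > d.py <<'E'
from h import *
T=pose(); im,d=ctrl.get_image('wrist'); cv2.imwrite('pics/w1.png',im[...,::-1]); W=cloud('wrist',d,T)
o=ctrl.trace('wrist','rake'); 
for q in o: m=q['pixels']&(d>0); print(q['confidence'],q['bbox'],np.median(W[m],0).round(1))
q=W.reshape(-1,3); h=q[(q[:,2]>45)&(q[:,2]<66)&(q[:,0]>440)&(q[:,0]<720)&(q[:,1]>-330)&(q[:,1]<-190)]
c=h[(h[:,0]>490)&(h[:,0]<645)]; k=np.polyfit(c[:,0],c[:,1],1); print('k',k,np.degrees(np.arctan(k[0])),'y@572',np.polyval(k,572),'x',np.percentile(h[:,0],[.5,99.5]),'z',np.median(c[:,2]),len(c))
to(572,-249.5,54,3.015)
E
python3 d.py
```

```text
0.81 [245.8, 41.8, 386.6, 419.9] [ 579.1 -250.2   57.4]
k [-1.29295972e-01 -1.78388584e+02] -7.367241100672611 y@572 -252.34588005644093 x [467.07685412 676.45092683] z 57.777828388862474 10885
at [ 571.  -246.8  148.9] yaw 3.014 -> cm [-0.14 -0.26  9.49] spin -0.1
```

View pics/w1.png

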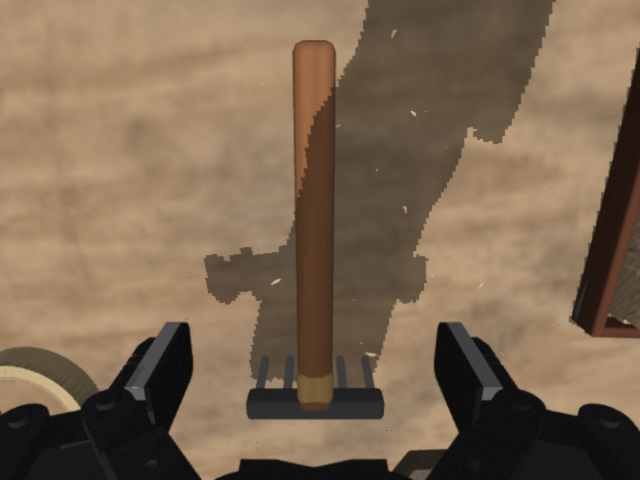

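The handle runs down column 315, centred between the pads (190 and 435). Going down to grasp it.

>>> play_rows --pt "0 -0.1 -0.2 3 0" --pt "0 -0.1 -0.2 6 0" --pt "0 -0.1 -0.2 8 0" --pt "0 -0.1 -0.2 9.5 0" --pt "0 -0.1 -0.2 9.5 0" --pt "0.5 -0.1 -0.2 9.5 0" --pt "1 -0.1 -0.2 9.5 0" --pt "1 -0.1 -0.2 9.5 0" --pt "1 -0.1 -0.2 9.5 0" --pt "1 -0.1 -0.2 9.5 0"

```text
clock: 3.6
eef_pos: [572.6, -249.5, 55.2]
tool_rot: [-3.141, 0.001, 3.015]
force: [-0.7, -0.8, 2.5]
width: 19.2
gripper_force: 58.7
```

>>> play_rows --pt "1 0 0 0 0" --pt "1 0 0 0 0" --pt "1 0 0 0 0" --pt "1 0 0 -1 0" --pt "1 0 0 -2 0" --pt "1 0 0 -4 0" --pt "1 0 0 -7 0" --pt "1 0 0 -10 0" --pt "1 0 0 -10 0" --pt "1 0 0 -10 0"

```text
clock: 4.6
eef_pos: [572.3, -249.0, 155.2]
tool_rot: [-3.141, 0.001, 3.015]
force: [0.1, 0.7, -1.7]
width: 19.2
gripper_force: 58.9
```

```bash
cat > e.py <<'E'
from h import *
import sys
T=pose(); print(T[:3,3].round(1))
for n in ['side','top']:
    im,d=ctrl.get_image(n); W=cloud(n,d); np.savez(n+'1.npz',im=im,W=W)
    o=ctrl.trace(n,'rake')
    for q in o[:3]:
        m=q['pixels']&(d>0); print(n,round(q['confidence'],2),np.round(q['bbox']),np.percentile(W[m],[2,50,98],axis=0).round().tolist())
cv2.imwrite('pics/'+sys.argv[1],np.load('side1.npz')['im'][...,::-1])
E
python3 e.py g1.png
```

```text
[ 572.3 -249.   155.2]
side 0.77 [389. 191. 448. 301.] [[303.0, -288.0, 1.0], [359.0, -167.0, 56.0], [380.0, -48.0, 61.0]]
side 0.28 [188. 247. 249. 301.] [[608.0, -57.0, 33.0], [636.0, -5.0, 47.0], [666.0, 39.0, 49.0]]
```

View pics/g1.png

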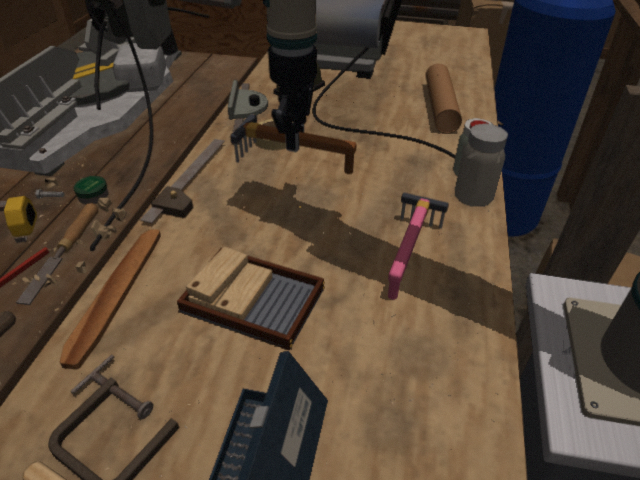

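The rake at (290,140) is held level and clear of the bench. Next I carry it over the tray, aligned with the tray's yaw of -10.25°, so the tines sit 10 mm past the far wall line.

```bash
python3 -c "
from h import *
to(578.6,-0.7,150,2.963)"
```

```text
at [ 571.1 -248.6  153. ] yaw 3.015 -> cm [ 2.39 24.69  0.32] spin 3.0
```

>>> play_rows --pt "1 0.4 3 0 1" --pt "1 0.8 7 0 2" --pt "1 1.2 11 0 3" --pt "1 1.6 15 0 3" --pt "1 2 19 0 3" --pt "1 2.2 22 0 3" --pt "1 2.4 24.7 0 3" --pt "1 2.4 24.7 0 3" --pt "1 2.4 24.7 0 3" --pt "1 2.4 24.7 0 3"

```text
clock: 5.8
eef_pos: [579.1, -2.5, 153.7]
tool_rot: [-3.14, -0.001, 2.961]
force: [0.1, -0.3, -2.1]
width: 18.9
gripper_force: 59.0
```

```bash
cat > f.py <<'E'
from h import *
import sys
T=pose(); print(T[:3,3].round(1))
ims=[]
u=np.array([np.cos(np.radians(-10.25)),np.sin(np.radians(-10.25))]); v=np.array([-u[1],u[0]])
for n in ['side','top']:
    im,d=ctrl.get_image(n); W=cloud(n,d); ims.append(im)
    t=np.dstack([(W[...,:2]-[582.5,-1.4])@u,(W[...,:2]-[582.5,-1.4])@v,W[...,2]]); np.save(n+'t.npy',t)
    q=t.reshape(-1,3)
    for lo,hi,nm in [((85,-60,float(sys.argv[2])),(125,60,float(sys.argv[3])),'tines')]:
        p=q[((q>lo)&(q<hi)).all(1)]
        if len(p)>5: print(n,nm,len(p),np.percentile(p,[2,50,98],axis=0).round(1).tolist())
cv2.imwrite('pics/'+sys.argv[1],np.hstack([cv2.resize(ims[0][120:350,130:380],None,fx=1.6,fy=1.6),cv2.resize(ims[1][120:350,170:420],None,fx=1.6,fy=1.6)])[...,::-1])
E
python3 f.py h1.png 70 170
```

```text
[579.1  -2.5 153.7]
side tines 828 [[87.0, -39.7, 102.3], [92.8, 13.9, 149.6], [101.2, 39.2, 156.5]]
top tines 312 [[86.9, -42.6, 103.1], [93.2, -21.7, 153.9], [101.5, 3.5, 157.5]]
```

View pics/h1.png

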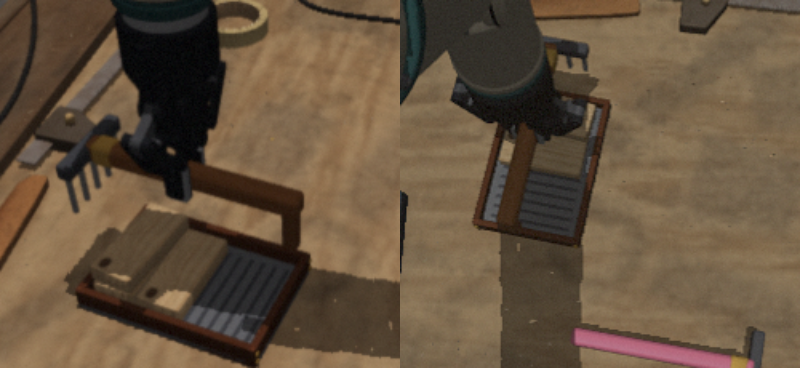

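The rake is level over the heap, tines at (75,190) in the side view just past the top block, lowest at z≈101. Lowering behind the block.

>>> play_rows --pt "1 -0.3 0 0.5 0" --pt "1 -0.3 0 1.5 0" --pt "1 -0.3 0 3 0" --pt "1 -0.3 0 4.5 0" --pt "1 -0.3 0 5.5 0" --pt "1 -0.3 0 6.2 0" --pt "1 -0.3 0 6.6 0" --pt "1 -0.3 0 6.6 0" --pt "1 -0.3 0 6.6 0" --pt "1 -0.3 0 6.6 0"

```text
clock: 6.9
eef_pos: [582.9, -1.5, 88.9]
tool_rot: [3.141, 0.001, 2.962]
force: [0.1, 0.9, -2.0]
width: 19.0
gripper_force: 59.0
```

```bash
python3 f.py h2.png 28 85; python3 -c "
import numpy as np
for n in ['side','top']:
    q=np.load(n+'t.npy').reshape(-1,3)
    p=q[(q[:,0]>75)&(q[:,0]<125)&(abs(q[:,1])<45)&(q[:,2]>29)&(q[:,2]<70)]; print(n,len(p),np.percentile(p,[0,5,50,95],axis=0).round(1).tolist())
    p=q[(q[:,0]>20)&(q[:,0]<92)&(abs(q[:,1])<60)&(q[:,2]>43)&(q[:,2]<50)]; print('blk',np.percentile(p,[1,99],axis=0).round(1).tolist())
"
```

```text
[582.9  -1.5  88.9]
side tines 356 [[87.3, -37.2, 35.3], [96.4, 19.0, 63.5], [101.5, 41.6, 84.7]]
top tines 82 [[87.1, -42.8, 28.1], [94.4, -23.6, 59.5], [98.7, -8.5, 84.9]]
side 309 [[75.1, -38.2, 34.9], [76.2, -16.2, 37.8], [96.4, 18.5, 47.4], [99.9, 39.2, 67.5]]
blk [[35.4, -15.3, 43.7], [80.6, 49.4, 49.1]]
top 61 [[75.1, -45.0, 29.2], [75.6, -37.9, 37.1], [96.0, -19.7, 47.2], [98.1, -8.1, 62.0]]
blk [[50.3, -49.8, 43.4], [77.4, -6.5, 49.0]]
```

View pics/h2.png

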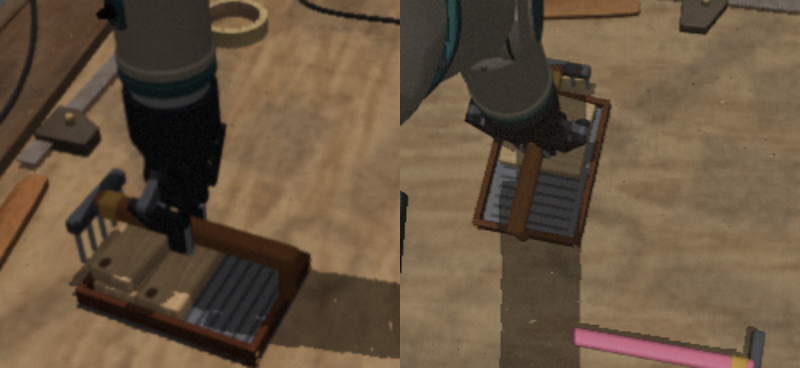

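The tines at (95,235) stand behind the top block with their tips at z≈34, below its top (46) and above the lower blocks (28). Pulling now.

>>> play_rows --pt "1 0.5 0 0 0" --pt "1 1 0 0 0" --pt "1 1.6 0 0 0" --pt "1 2.2 0 0 0" --pt "1 2.8 0 0 0" --pt "1 3.4 0 0 0" --pt "1 4 0 0 0" --pt "1 4.6 0 0 0" --pt "1 5.3 0 0 0" --pt "1 6 0 0 0"

```text
clock: 8.0
eef_pos: [522.9, 9.3, 88.3]
tool_rot: [3.142, 0.0, 2.963]
force: [0.4, 0.6, -2.3]
width: 18.9
gripper_force: 58.9
```

>>> play_rows --pt "1 0.6 0 0 0" --pt "1 1.2 0 0 0" --pt "1 1.8 0 0 0" --pt "1 2.4 0 0 0" --pt "1 3 0 0 0" --pt "1 3.6 0 0 0" --pt "1 4.2 0 0 0" --pt "1 4.8 0 0 0" --pt "1 5.6 0 0 0" --pt "1 5.6 0 0 0"

```text
clock: 9.0
eef_pos: [466.5, 19.3, 88.2]
tool_rot: [-3.141, -0.002, 2.963]
force: [-0.7, 0.4, -2.3]
width: 18.9
gripper_force: 59.0
```

```bash
python3 f.py h3.png 28 85
```

```text
[466.5  19.3  88.2]
side tines 29 [[85.3, -50.2, 28.0], [88.9, 0.8, 28.4], [91.4, 50.6, 29.5]]
top tines 15 [[86.6, -32.9, 28.0], [89.1, 10.6, 28.7], [91.3, 44.1, 30.2]]
```

View pics/h3.png

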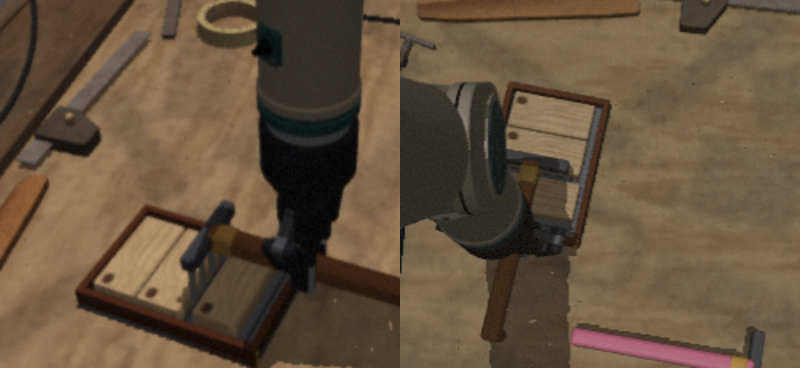

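The top block at side (240,300) appears to have dropped onto the floor in front of the tines. I'll lift the rake, move clear and check heights.

>>> play_rows --pt "1 0 0 -1 0" --pt "1 0 0 -2.5 0" --pt "1 0 0 -5 0" --pt "1 0 0 -8 0" --pt "1 -1 -4 -8 0" --pt "1 -2 -8 -8 0" --pt "1 -4 -13 -8 0" --pt "1 -6 -17 -8 0" --pt "1 -8 -21 -8 0" --pt "1 -8 -21 -8 0"

```text
clock: 10.1
eef_pos: [510.8, -210.7, 169.4]
tool_rot: [-3.136, 0.005, 2.952]
force: [-0.5, 0.8, -2.6]
width: 19.1
gripper_force: 59.1
```

```bash
python3 f.py h4.png 28 85
python3 - <<'E'
import numpy as np,cv2
for n in ['side','top']:
    q=np.load(n+'t.npy').reshape(-1,3); p=q[(abs(q[:,0])<84)&(abs(q[:,1])<56)&(q[:,2]>23)]
    print(n,'over 33:',(p[:,2]>33).sum(),'extent',np.percentile(p,[.5,99.5],axis=0).round(1).tolist())
    for lo in range(-80,85,10):
        s=p[(p[:,0]>lo)&(p[:,0]<lo+10)]; print(lo,len(s),*[np.median(s[k,2]).round(1) for k in (s[:,1]<-20,abs(s[:,1])<20,s[:,1]>20) if k.any()])
E
python3 -c "
from h import *
to(572,-249.5,100,3.015)"
```

```text
[ 510.8 -210.7  169.4]
side tines 30 [[86.3, -57.9, 28.0], [88.4, -18.8, 28.5], [91.1, 54.2, 29.0]]
top tines 13 [[85.8, -10.1, 28.3], [87.3, 28.8, 29.0], [90.1, 44.1, 30.0]]
side over 33: 0 extent [[-65.7, -50.0, 23.4], [80.7, 51.6, 31.5]]
-80 0
-70 274 28.7 28.5 28.4
-60 351 29.0 29.0 28.8
-50 348 29.3 29.0 28.8
-40 340 29.3 29.1 28.9
-30 303 29.1 29.0 28.7
-20 71 26.1 27.4 26.5
-10 363 29.0 29.0 28.9
0 325 28.9 29.2 28.7
10 338 29.2 29.2 28.9
20 318 29.1 29.1 28.9
30 315 28.6 28.5 28.4
40 308 29.2 29.1 28.7
50 314 29.1 28.9 29.0
60 307 29.1 29.2 28.9
70 304 29.1 29.0 28.8
80 39 28.1 28.1 27.0
top over 33: 1 extent [[42.2, -7.8, 25.0], [80.5, 51.8, 32.5]]
-80 0
-70 0
-60 0
-50 0
-40 0
-30 0
-20 0
-10 0
0 0
10 0
20 0
30 0
40 79 28.3 28.5
50 124 28.5 28.3
60 128 28.5 28.4
70 147 28.4 28.1
80 9 27.2 27.8
at [ 509.4 -203.1  168.6] yaw 2.959 -> cm [-7.   -3.43  6.86] spin -3.2
```

View pics/h4.png

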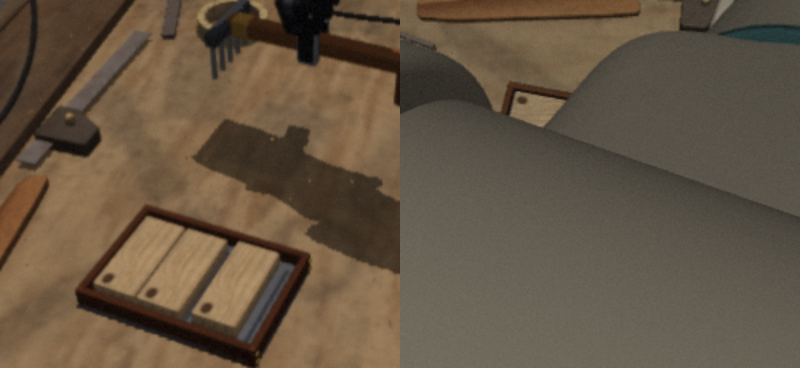

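All three blocks, at (140,255), (185,270) and (240,290) in the side view, lie flat with tops at z≈29. Now I take the rake back to its clear starting spot.

>>> play_rows --pt "1 -2 -1 1 -1" --pt "1 -4 -2 3 -2" --pt "1 -6 -3 5 -3" --pt "1 -7 -3.4 7 -3" --pt "1 -7 -3.4 7 -3" --pt "1 -7 -3.4 7 -3" --pt "1 -7 -3.4 7 -3" --pt "1 -7 -3.4 7 -3" --pt "1 -7 -3.4 7 -3" --pt "1 -7 -3.4 7 -3"

```text
clock: 11.2
eef_pos: [572.5, -247.6, 99.0]
tool_rot: [-3.141, 0.001, 3.015]
force: [-0.5, -0.4, -0.9]
width: 19.3
gripper_force: 59.1
```

>>> play_rows --pt "1 0 0 1 0" --pt "1 0 0 2 0" --pt "1 0 0 3 0" --pt "1 0 0 3.6 0" --pt "1 0 0 4 0" --pt "1 0 0 4.1 0" --pt "1 0 0 4.2 0" --pt "1 0 0 4.3 0" --pt "1 0 0 4.3 0" --pt "1 0 0 4.3 0"

```text
clock: 12.2
eef_pos: [572.6, -247.7, 55.6]
tool_rot: [-3.142, 0.0, 3.015]
force: [1.0, -0.8, -1.2]
width: 19.1
gripper_force: 59.1
```

>>> play_rows --pt "1 0 0 0.05 0" --pt "1 0 0 0.1 0" --pt "1 0 0 0.1 0" --pt "1 0 0 0.1 0"

```text
clock: 12.6
eef_pos: [572.6, -247.8, 55.1]
tool_rot: [-3.141, 0.001, 3.015]
force: [-1.0, 0.5, 4.8]
width: 18.9
gripper_force: 60.1
```

Contact (4.8 N up). Release and withdraw upward.

>>> play_rows --pt "0.7 0 0 0 0" --pt "0.4 0 0 0 0" --pt "0 0 0 0 0" --pt "0 0 0 0 0" --pt "0 0 0 0 0" --pt "0 0 0 -1 0" --pt "0 0 0 -3 0" --pt "0 0 0 -6 0" --pt "0 0 0 -10 0" --pt "0 0 0 -14 0"

```text
clock: 13.6
eef_pos: [572.1, -247.6, 196.1]
tool_rot: [3.142, -0.0, 3.015]
force: [0.2, -0.2, 0.8]
width: 85.1
gripper_force: 0.0
```

>>> play_rows --pt "0 0 0 -3 0" --pt "0 0 0 -3 0" --pt "0 0 0 -3 0" --pt "0 0 0 -3 0" --pt "0 0 0 -3 0"

```text
clock: 14.1
eef_pos: [571.6, -247.3, 222.9]
tool_rot: [3.141, -0.003, 3.015]
force: [0.2, -0.3, -0.1]
width: 85.4
gripper_force: 0.0
```

```bash
python3 e.py r1.png
python3 - <<'E'
import numpy as np
W=np.load('side1.npz')['W'].reshape(-1,3)
h=W[(W[:,0]>440)&(W[:,0]<720)&(W[:,1]>-330)&(W[:,1]<-190)&(W[:,2]>50)&(W[:,2]<75)]
for a,b in((470,500),(500,560),(590,640),(640,690)):
    s=h[(h[:,0]>a)&(h[:,0]<b)]; print(a,len(s),np.median(s,0).round(1))
E
```

```text
[ 571.6 -247.3  222.9]
side 0.8 [387. 192. 448. 300.] [[303.0, -259.0, 2.0], [358.0, -167.0, 57.0], [379.0, -48.0, 61.0]]
side 0.79 [237. 159. 349. 220.] [[471.0, -293.0, 1.0], [584.0, -242.0, 54.0], [679.0, -221.0, 60.0]]
470 158 [ 484.9 -231.3   58.1]
500 310 [ 530.  -237.5   58.2]
590 230 [ 613.6 -248.1   57.6]
640 337 [ 666.3 -250.6   56.1]
```

View pics/r1.png

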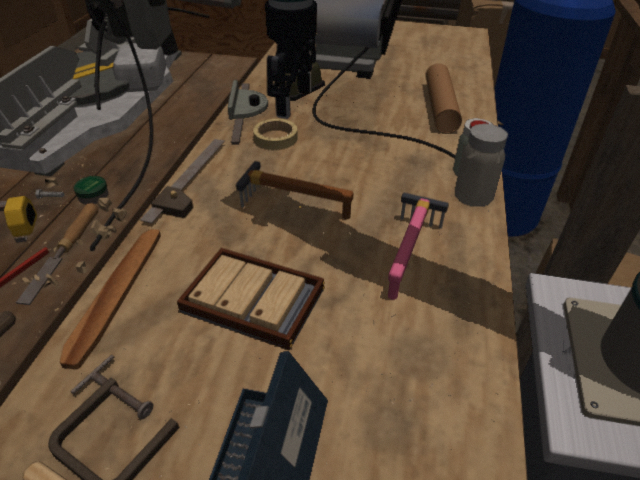

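The rake stands level at (295,185) with its handle top at z≈58. The gripper is clear and the three blocks are flat in the tray at (250,290), so I'm handing in.

```bash
python3 -c "
from cell import ctrl
print(ctrl.finish_job())"
```

```text
the job is handed in; nothing more can be done
None
```

I handed the job in at about 14 s: all three blocks measured flat on the tray floor (tops at z≈29 mm), and the brown rake is standing level on the bench, released; the hand-in returned no verdict.

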